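# Push a plaster mould up onto the loading board

## Task

Push the plaster mould across the bench, up the ramp and over the lip of the loading board, sliding it all the way with a push below about 25 N, so that it drops flat behind the lip between the two side strips. Then press it home against the facing strip of the back rail with light, steady pressure for about a second (enough to feel it, but under about 15 N on it: plaster chips), and leave it there, flush against the strip. Leave the teapot, mug and jar alone.

Things in the scene. Friction and masses are not known exactly. Their poses are not given: they have to be found in the camera images.
- mould: Solid off-white plaster block, 110 mm long (x), 130 wide (y), 62 high, 0.65-0.95 kg, flat top with a round mouth mark; too wide to grip. Origin: centre of underside, z up. Starts flat on the bench, nose (+x face) 50-90 mm short of the ramp foot, within 25 mm of the centre line and 0.22 rad of the board's x. Push its -x face. Drag differs from run to run: 3-9 N on the level, to 13 N at the lip.
- mould_front (a point): Middle of the lower edge of the mould's +x face (55 mm ahead of the mould's origin, at underside height); this is the face that goes against the back rail's facing strip. As the mould climbs and tips over the lip its rear face rises by up to 20 mm in all; a pushing tool that does not rise with it rubs down the face and can jam it.
- board: Fixed wooden board, 200 mm wide (y). Origin on the bench, middle of the ramp's foot; +x up the ramp, z up. Ramp: x 0 to 130 mm, rising straight to 16 mm. Lip: x 130 to 138, flat, 16 high. Deck: 12 mm high (4 below the lip), to the back rail at x 260. Side strips beside the deck, tops 24 mm high, 160 mm apart about y = 0, ends flared at the lip.
- back_rail: Rigid wooden bar across the board's far end, 200 mm long, 36 high above the deck. Origin on the deck (board x = 260 mm, height 12 mm), axes as the board's. On its front is an adjustable facing strip, 150 long, 30 high, set anywhere from 0 to 8 mm proud: the face the mould meets lies at this body's x = 0 to -8 mm, stiffly held, different each run and not reported. Find it by feel.
- teapot: White unlidded teapot standing on the bench, body 108 mm across, 90 mm high, spout and handle reaching 185 mm overall; origin at the centre of its underside. To be left alone.
- mug: White mug, 76 mm across, 85 mm high, standing on the bench; origin at the centre of its underside. To be left alone.
- jar: Small closed brown jar, 60 mm across, 80 mm high, standing on the bench; origin at the centre of its underside. To be left alone.

How it is judged:
By the outcome, as a careful person would: the job done as asked, in the order asked, and still so for the second after the job is handed in, with the robot touching nothing.
It also fails if it takes over 72 s, if anything falls off the work surface, if the arm or the gripper's body presses on something with over 40 N, if the wrist force passes 120 N, or if a joint passes its speed limit or range.

## Robot

A 6-joint arm with a two-finger parallel gripper is mounted at the origin on the work surface. World frame = base frame: x ahead of the robot, y to its left, z up, the work surface at z = 0. Lengths are in m, angles in rad, forces in N, time in s.
With the tool pointing down it reaches from about 0.325 to 0.9 m from the base axis. Payload 3.5 kg.
Tool frame: the origin (TCP) lies at the very end of the fingers, on their centre line; the grasp point (between the pads) lies 19 mm behind it; z points along the fingers, x is the direction in which the jaws open and shut, and the axes are right-handed (so a half turn about z gives the same grasp; the last joint's range is limited). The gripper opens to 85 mm and grips with 20 to 120 N. Pads are 22 mm wide; open, the fingers measure 114 mm over their backs; the gripper's body (76 mm by 85 mm) begins 54 mm behind the grasp point. The pads swing forward as they close: fully open they stand 13 mm farther back than shut.
Start: joints at [-1.318, 0.276, -0.026, 1.268, 0, 1.467], TCP at [0.218, -0.586, 0.231] pointing down, gripper open.
Joint ranges: [-3.12, 3.12], [-0.85, 1.88], [-1.08, 1.24], [-1.95, 2.15], [-1.57, 1.53], [-3.14, 3.14]. Speed limits (rad/s): [2.57, 2.57, 3.14, 3.14, 3.14, 3.14].

## Interface

Orientations are given as [roll, pitch, yaw] about the fixed x, y, z axes, in that order (R = Rz(yaw) Ry(pitch) Rx(roll)).
In Python, from bench import sense, snapshot, job_done gives the robot as it stands.
- The arm moves only by the tool jog_arm, never from a script. Its argument "moves" is a list that holds one entry, the list of rows, each a list of 5 numbers: the shift along the world's x, y, z in m, then the turn about the world's z in rad, then the closure, from 0 (fully open) to 1 (shut). A call has 1 to 10 rows; each row is the pose to reach, as a shift and turn from the pose commanded when the call began; what a row does not reach only later rows make up. A row lasts 1/8 s, in which the tool goes at most 62.5 mm and 10.7 degrees, less where a joint would pass 70% of its speed; a pose out of reach is approached as far as the arm can. A call with a gripper value outside its range is refused whole. The fingers move at their own pace and stop on an object; "squeeze" is the grip in N (left out, the last holds). Time passes only in rows, so rows that repeat a pose let the fingers close. It gives the time, the measured TCP pose, the force and the opening at its end, in the units of the state.
- sense(): the state, without advancing time (a new reading comes with each control period).
- snapshot(name): name is "side" or "top" or "wrist"; returns a dict with "img" (420x560x3 uint8, red, green, blue), "depth" (420x560 float32, m along the optical axis (not along the pixel's ray), 0 where there is no reading), "fov_y" (degrees; the focal length in pixels is half the picture's height over the tangent of half this angle, whatever the lens; pixels are square), "cx", "cy" (the principal point, pixels), "k1" (the pictures are not rectified: a ray, as slopes to the right and down, at radius r is drawn at 1 + k1 r^2 times it, then the intrinsics apply), "rvec" (rotation vector, rad) and "tvec" (3), from world to camera coordinates, as OpenCV has them. Camera axes: x right, y down, z forward; pixel columns grow to the right and rows downward; lengths in m; the calibration is good to about 2 mm. A picture is of the moment at which its call begins.
- job_done(): hands the job in, once; it reports no verdict.
The state is a dict: "time_s": time; "joints": joint angles; "qvel": joint speeds; "joint_torque": joint torques, N m; "ee_pos": TCP position; "tcp_rot": TCP orientation; "force": force on the tool from outside, world axes, zero at the start; "moment": the same for the moment, N m; "finger_gap": finger opening in m.
Only numpy, scipy, OpenCV 4.12 (cv2) and the standard library are available. Lean on these libraries where they do the work, as an engineer would, in place of code of your own. Each camera call takes 0.05 s, during which the arm holds its last target. There are 200 camera calls.

## Working session

There is one attempt and no reset: what is moved stays moved. The work goes in short steps, Python scripts to look and compute and a tool call to move; the robot and the scene stay as the last step left them, time stands still between calls to the robot, and variables do not carry over. Pictures are saved under pics/ and viewed, about 8 in all and at most 12, crops included, and the job is handed in when it is done.

Besides the shell and the picture viewer there is one more tool, called after "Call:" as name([rows], argument=value, ...), one row to a line, values as JSON. jog_arm: Moves the arm, as the interface text tells. Its arguments: {"type":"object","properties":{"moves":{"type":"array"},"squeeze":{"type":"number"}},"required":["moves"]}

```bash
mkdir -p pics
cat > h.py <<'E'
import numpy as np, cv2
from bench import sense, snapshot, job_done
def K(s):
    h,w=s["img"].shape[:2]; f=h/2/np.tan(np.radians(s["fov_y"])/2)
    return f
def rays(s,px):
    f=K(s); p=(np.atleast_2d(px).astype(float)-[s["cx"],s["cy"]])/f
    u=p.copy()
    for _ in range(20): u=p/(1+s["k1"]*(u**2).sum(1,keepdims=True))
    R=cv2.Rodrigues(np.array(s["rvec"],float))[0]
    d=np.c_[u,np.ones(len(u))]@R
    return -R.T@np.array(s["tvec"],float).ravel(), d
def onplane(s,px,z):
    c,d=rays(s,px); return c+d*((z-c[2])/d[:,2])[:,None]
def bydepth(s,px):
    c,d=rays(s,px); px=np.atleast_2d(px).astype(int)
    return c+d*s["depth"][px[:,1],px[:,0]][:,None]
def cloud(s):
    h,w=s["img"].shape[:2]; g=np.mgrid[0:h,0:w]
    px=np.c_[g[1].ravel(),g[0].ravel()]; P=bydepth(s,px); P[s["depth"].ravel()==0]=np.nan
    return P.reshape(h,w,3)
def save(s,n): cv2.imwrite(f"pics/{n}.png",s["img"][:,:,::-1])
E
python3 - <<'E'
from h import *
s=sense(); print({k:np.round(v,3) for k,v in s.items()})
for n in("top","side"):
    s=snapshot(n); save(s,n+"0"); np.savez(n+"0.npz",**s)
    P=cloud(s); print(n,[np.round(s[k],3) for k in("fov_y","cx","cy","k1","rvec","tvec")],np.nanmin(P,(0,1)),np.nanmax(P,(0,1)))
cv2.imwrite("pics/both.png",np.hstack([cv2.imread("pics/top0.png")[:, :],]))
E
```

```text
{'time_s': np.float64(0.0), 'joints': array([-1.318,  0.277, -0.028,  1.268,  0.   ,  1.467]), 'qvel': array([ 0., -0., -0., -0.,  0.,  0.]), 'joint_torque': array([-1.0000e-03, -4.4551e+01,  2.9520e+01,  1.6000e-02, -0.0000e+00,
       -0.0000e+00]), 'ee_pos': array([ 0.217, -0.585,  0.23 ]), 'tcp_rot': array([-3.141e+00,  2.000e-03, -1.215e+00]), 'force': array([-0.154,  0.43 , -0.375]), 'moment': array([-0.004, -0.013, -0.049]), 'finger_gap': np.float64(0.086)}
top [np.float64(57.071), np.float64(281.097), np.float64(208.834), np.float64(-0.055), array([ 2.181, -2.163,  0.189]), array([0.05 , 0.616, 0.68 ])] [ 0.20681601 -1.26198587 -0.7638644 ] [1.71566738 1.24624032 0.10841762]
side [np.float64(48.327), np.float64(283.776), np.float64(212.257), np.float64(-0.119), array([ 2.11 , -0.427,  0.244]), array([-0.526,  0.225,  0.711])] [-0.10061553 -0.4667518  -0.77960813] [2.45831475 2.53518628 0.52163525]
```

View pics/top0.png

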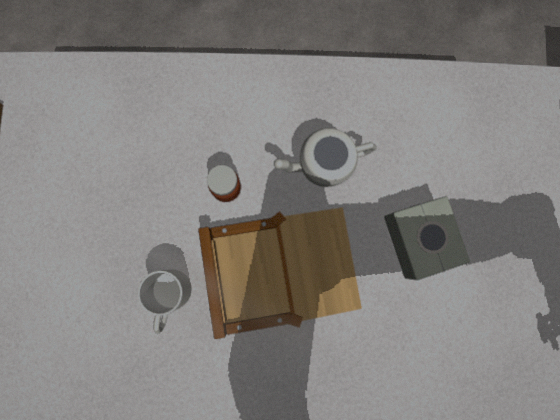

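View pics/side0.png

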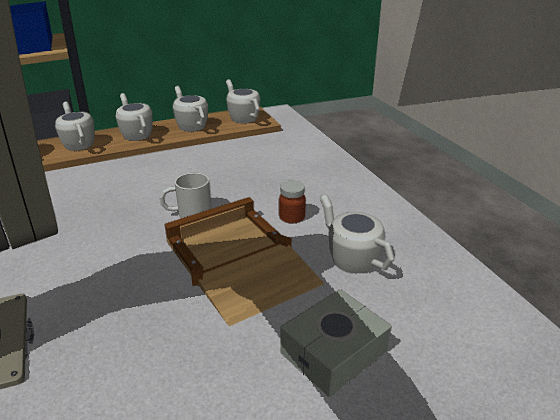

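The top view shows the mould at about (430,238). The ramp foot runs from (343,208) to (360,308), and the back rail from (203,230) to (218,337). The mug, jar and teapot are at (160,292), (223,182) and (330,157). Next I'll measure from the depth.

```bash
cat >> h.py <<'E'
def rectof(P,m):
    m=m.astype(np.uint8); n,l,st,_=cv2.connectedComponentsWithStats(m)
    k=1+np.argmax(st[1:,4]); q=P[l==k]; (c,sz,a)=cv2.minAreaRect((q[:,:2]*1000).astype(np.float32)); return np.array(c)/1000,sz,a,np.median(q[:,2]),len(q)
def mould(s,zlo=.055,zhi=.069,box=(360,180,490,290)):
    P=cloud(s); m=np.zeros(P.shape[:2],bool); x0,y0,x1,y1=box; m[y0:y1,x0:x1]=1
    return rectof(P,m&(P[:,:,2]>zlo)&(P[:,:,2]<zhi))
E
python3 - <<'E'
from h import *
s=dict(np.load("top0.npz")); P=cloud(s)
print("mould",mould(s))
hsv=cv2.cvtColor(s["img"],cv2.COLOR_RGB2HSV)
m=(hsv[:,:,1]>70); m[:, :195]=0; m[:205,:]=0;m[:,370:]=0
m=cv2.morphologyEx(m.astype(np.uint8),cv2.MORPH_OPEN,np.ones((3,3)))
c=max(cv2.findContours(m,0,2)[0],key=cv2.contourArea); c=c[:,0]
# ramp corners on foot: extremes
z=P[c[:,1],c[:,0],2]
print(cv2.approxPolyDP(c[:,None],4,True)[:,0].tolist())
ap=cv2.approxPolyDP(c[:,None],4,True)[:,0]
print(np.round(np.c_[ap,onplane(s,ap,0)],3))
# rail top
mr=(m>0)&(P[:,:,2]>.040)&(P[:,:,2]<.056); print("rail",rectof(P,mr))
for nm,px in dict(teapot=(330,157),mug=(160,292),jar=(223,182)).items():
    print(nm,bydepth(s,px)[0], onplane(s,px,.085)[0])
bz=np.nanmedian(P[100:120,150:200,2]); print("bench z",bz)
E
```

```text
mould (array([ 0.56394604, -0.22063068]), (131.87193298339844, 111.32374572753906), 17.414352416992188, np.float64(0.06310382882708843), 4169)
[[342, 208], [290, 216], [278, 212], [263, 219], [265, 226], [261, 220], [225, 225], [225, 233], [222, 226], [199, 228], [215, 338], [224, 336], [224, 325], [232, 333], [238, 324], [243, 331], [276, 325], [281, 317], [281, 324], [299, 326], [303, 319], [360, 308]]
[[ 3.42e+02  2.08e+02  6.24e-01 -6.70e-02  0.00e+00]
 [ 2.90e+02  2.16e+02  6.07e-01  3.60e-02  0.00e+00]
 [ 2.78e+02  2.12e+02  6.15e-01  6.00e-02  0.00e+00]
 [ 2.63e+02  2.19e+02  6.01e-01  8.90e-02  0.00e+00]
 [ 2.65e+02  2.26e+02  5.87e-01  8.50e-02  0.00e+00]
 [ 2.61e+02  2.20e+02  5.99e-01  9.30e-02  0.00e+00]
 [ 2.25e+02  2.25e+02  5.88e-01  1.63e-01  0.00e+00]
 [ 2.25e+02  2.33e+02  5.73e-01  1.63e-01  0.00e+00]
 [ 2.22e+02  2.26e+02  5.86e-01  1.69e-01  0.00e+00]
 [ 1.99e+02  2.28e+02  5.82e-01  2.13e-01  0.00e+00]
 [ 2.15e+02  3.38e+02  3.74e-01  1.77e-01  0.00e+00]
 [ 2.24e+02  3.36e+02  3.78e-01  1.60e-01  0.00e+00]
 [ 2.24e+02  3.25e+02  3.98e-01  1.61e-01  0.00e+00]
 [ 
[... 174 characters left out ...]
+02  3.99e-01  6.20e-02  0.00e+00]
 [ 2.81e+02  3.17e+02  4.13e-01  5.30e-02  0.00e+00]
 [ 2.81e+02  3.24e+02  4.00e-01  5.30e-02  0.00e+00]
 [ 2.99e+02  3.26e+02  3.97e-01  1.80e-02  0.00e+00]
 [ 3.03e+02  3.19e+02  4.10e-01  1.10e-02  0.00e+00]
 [ 3.60e+02  3.08e+02  4.30e-01 -1.00e-01  0.00e+00]]
rail (array([0.48224313, 0.17835271]), (198.62901306152344, 23.428640365600586), 9.773454666137695, np.float64(0.04866818617093427), 1449)
teapot [ 0.70309678 -0.02898918  0.09050797] [ 0.70461346 -0.02993449  0.085     ]
mug [0.4595961  0.28179826 0.00661723] [0.46601888 0.26109011 0.085     ]
jar [0.65705818 0.15983171 0.08139689] [0.65632657 0.15942834 0.085     ]
bench z 0.0008179347267619486
```

Measured: board yaw is 99.8°, the foot midpoint is (0.527,-0.083), and the ramp foot is 197 mm wide. The rail angle agrees. The mould is at (0.564,-0.221), yaw 107.4°, with its nose about 86 mm from the foot and y about -13 mm, all within the stated limits. I'll push with the open fingers, jaws along the rear face, so contact is at two points.

Call:
jog_arm([
  [[0.04,0.0,0,0.17,0],[0.09,0.03,0,0.34,0],[0.14,0.06,0,0.51,0],[0.19,0.1,0,0.68,0],[0.24,0.14,0,0.85,0],[0.29,0.18,0,1.02,0],[0.33,0.22,0,1.19,0],[0.36,0.25,-0.02,1.36,0],[0.377,0.265,-0.06,1.52,0],[0.377,0.265,-0.1,1.52,0]],
])

```text
time_s: 1.35
ee_pos: [0.5962, -0.3191, 0.13]
tcp_rot: [3.141, -0.001, 0.309]
force: [-0.2, -0.8, 0.1]
finger_gap: 0.0852
```

Call:
jog_arm([
  [[0,0,-0.04,0,0],[0,0,-0.08,0,0],[0,0,-0.11,0,0],[0,0,-0.118,0,0],[0,0,-0.118,0,0]],
])

```text
time_s: 1.98
ee_pos: [0.5944, -0.3207, 0.013]
tcp_rot: [-3.141, 0.001, 0.305]
force: [-0.3, -1.3, 0.1]
finger_gap: 0.0851
```

Run:
```python
from h import *
s=snapshot("side"); a=s["img"][200:420,130:450]; cv2.imwrite("pics/c1.png",cv2.resize(a,None,fx=2,fy=2)[:,:,::-1])
print(sense()["ee_pos"],sense()["force"])
```

```text
[ 0.59533608 -0.32129286  0.01419377] [ 1.05046621 -0.19639639  1.04587748]
```

View pics/c1.png

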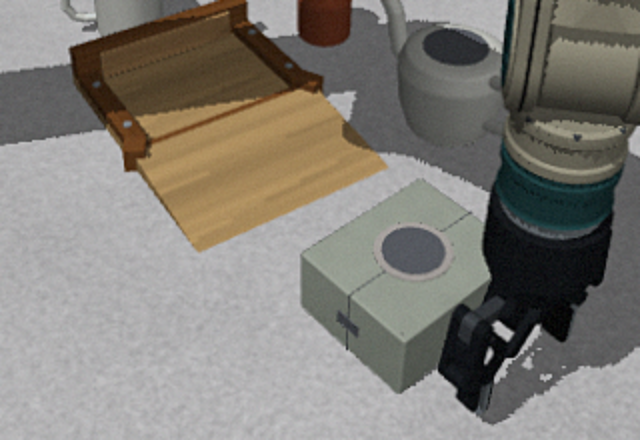

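The gripper stands behind the mould, jaws parallel to the rear face, with the fingers low. Moving in to contact along the mould's heading.

Call:
jog_arm([
  [[-0.003,0.0095,0,0,0],[-0.006,0.019,0,0,0],[-0.0075,0.024,0,0,0],[-0.0085,0.027,0,0,0],[-0.0095,0.03,0,0,0],[-0.0105,0.0335,0,0,0],[-0.0115,0.0365,0,0,0],[-0.0125,0.0395,0,0,0],[-0.0135,0.0425,0,0,0],[-0.0145,0.0455,0,0,0]],
])

```text
time_s: 3.28
ee_pos: [0.5803, -0.2755, 0.0133]
tcp_rot: [3.141, -0.0, 0.305]
force: [0.9, -1.7, -1.7]
finger_gap: 0.085
```

```bash
cat >> h.py <<'E'
B0=np.array([.527,-.0835]); by=np.radians(99.77); BX=np.array([np.cos(by),np.sin(by)]); BY=np.array([-BX[1],BX[0]])
def tob(p): d=np.array(p)[:2]-B0; return np.round([d@BX*1000,d@BY*1000],1)
def rep(**k):
    s=snapshot("top"); P=cloud(s)
    hsv=cv2.cvtColor(s["img"],cv2.COLOR_RGB2HSV)
    XY=P[:,:,:2]-B0; bx=XY@BX; byy=XY@BY
    m=(P[:,:,2]>k.get("zlo",.055))&(P[:,:,2]<k.get("zhi",.069))&(bx>-.25)&(bx<.27)&(abs(byy)<.1)
    r=rectof(P,m); e=sense(); f=e["force"]
    print("mould board",tob(r[0]),"size",np.round(r[1]),"ang rel",round(r[2]-9.77,2),"z",round(r[3],4),r[4])
    print("tool",tob(e["ee_pos"]),round(float(e["ee_pos"][2]),4),"yaw",round(float(e["tcp_rot"][2]),3),"F board",np.round([f[:2]@BX,f[:2]@BY,f[2]],1),"t",e["time_s"]); return s
E
python3 -c "
from h import *
s=rep(); save(s,'t2')"
```

```text
mould board [-135.   -12.2] size [132. 116.] ang rel 8.02 z 0.0631 4209
tool [-197.8  -19.9] 0.0134 yaw 0.305 F board [-2.5 -1.4 -1.7] t 3.325
```

Call:
jog_arm([
  [[-0.0012,0.0038,0,0,0],[-0.0024,0.0076,0,0,0],[-0.0036,0.0114,0,0,0],[-0.0048,0.0153,0,0,0],[-0.006,0.0191,0,0,0],[-0.0072,0.0229,0,0,0],[-0.0084,0.0267,0,0,0],[-0.0096,0.0305,0,0,0],[-0.0108,0.0343,0,0,0],[-0.012,0.0382,0,0,0]],
])

```text
time_s: 4.58
ee_pos: [0.5682, -0.237, 0.0134]
tcp_rot: [3.141, -0.0, 0.305]
force: [0.5, -3.2, 0.2]
finger_gap: 0.0851
```

```bash
python3 -c "
from h import *
s=rep()
# plan: turn 0.134 rad over 75 mm of mould-centre travel, 20 rows
e=sense();th=e['tcp_rot'][2]+np.pi/2; p=e['ee_pos'][:2].copy(); c=p+.065*np.array([np.cos(th),np.sin(th)]); p0=p
for i in range(20):
    th-=.1345/20; c=c+.00375*np.array([np.cos(th),np.sin(th)]); p=c-.065*np.array([np.cos(th),np.sin(th)])
    print(i+1,np.round(p-p0,4),round(-.1345/20*(i+1),3))
print(tob(c))"
```

```text
mould board [-94.   -6.8] size [131. 115.] ang rel 7.67 z 0.0632 4277
tool [-157.6  -14.5] 0.0134 yaw 0.305 F board [-2.4 -0.4  0.7] t 4.625
1 [-0.0015  0.0035] -0.007
2 [-0.003   0.0069] -0.013
3 [-0.0045  0.0104] -0.02
4 [-0.0059  0.0139] -0.027
5 [-0.0074  0.0174] -0.034
6 [-0.0088  0.0209] -0.04
7 [-0.0102  0.0244] -0.047
8 [-0.0115  0.0279] -0.054
9 [-0.0128  0.0314] -0.061
10 [-0.0141  0.035 ] -0.067
11 [-0.0154  0.0385] -0.074
12 [-0.0167  0.0421] -0.081
13 [-0.0179  0.0457] -0.087
14 [-0.0191  0.0492] -0.094
15 [-0.0203  0.0528] -0.101
16 [-0.0215  0.0564] -0.108
17 [-0.0226  0.06  ] -0.114
18 [-0.0238  0.0636] -0.121
19 [-0.0248  0.0672] -0.128
20 [-0.0259  0.0708] -0.135
[-18.4  -0.9]
```

Call:
jog_arm([
  [[-0.0015,0.0035,0,-0.007,0],[-0.003,0.007,0,-0.013,0],[-0.0045,0.0104,0,-0.02,0],[-0.006,0.014,0,-0.027,0],[-0.0074,0.0174,0,-0.034,0],[-0.0088,0.021,0,-0.04,0],[-0.0102,0.0244,0,-0.047,0],[-0.0115,0.028,0,-0.054,0],[-0.0128,0.0314,0,-0.061,0],[-0.0141,0.035,0,-0.067,0]],
])

```text
time_s: 5.88
ee_pos: [0.5541, -0.2022, 0.0134]
tcp_rot: [3.141, 0.0, 0.237]
force: [-0.1, -4.3, 1.9]
finger_gap: 0.0856
```

Call:
jog_arm([
  [[-0.0013,0.0035,0,-0.007,0],[-0.0026,0.0071,0,-0.014,0],[-0.0038,0.0107,0,-0.02,0],[-0.005,0.0142,0,-0.027,0],[-0.0062,0.0178,0,-0.034,0],[-0.0074,0.0214,0,-0.041,0],[-0.0085,0.025,0,-0.047,0],[-0.0097,0.0286,0,-0.054,0],[-0.0107,0.0322,0,-0.061,0],[-0.0118,0.0358,0,-0.067,0]],
])

```text
time_s: 7.12
ee_pos: [0.542, -0.166, 0.0132]
tcp_rot: [-3.141, 0.0, 0.171]
force: [0.5, -4.4, -0.2]
finger_gap: 0.085
```

```bash
python3 -c "
from h import *
s=rep(zhi=.08); save(s,'t3')"
```

```text
mould board [-26.9   0.6] size [136. 132.] ang rel -0.15 z 0.0659 4591
tool [-83.2  -0.7] 0.0131 yaw 0.171 F board [-2.9 -0.6  1.3] t 7.175
```

View pics/t3.png

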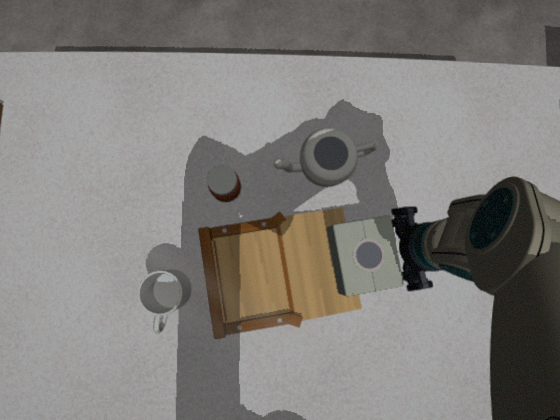

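Square to the board and centred: mould y ≈ 0.6 mm, angle ≈ -0.1°, nose about 37 mm up the ramp. Now I'll push straight along the board's x.

Call:
jog_arm([
  [[-0.0008,0.005,0,0,0],[-0.0017,0.01,0,0,0],[-0.0025,0.015,0,0,0],[-0.0034,0.02,0,0,0],[-0.0042,0.025,0,0,0],[-0.0051,0.03,0,0,0],[-0.006,0.035,0,0,0],[-0.0068,0.04,0,0,0],[-0.0077,0.045,0,0,0],[-0.0086,0.05,0,0,0]],
])

```text
time_s: 8.43
ee_pos: [0.5335, -0.116, 0.0132]
tcp_rot: [-3.141, 0.0, 0.171]
force: [1.0, -3.0, -2.1]
finger_gap: 0.0855
```

```bash
python3 -c "
from h import *
s=rep(zhi=.085)"
```

```text
mould board [24.3 -3.1] size [148. 131.] ang rel -0.9 z 0.0695 4671
tool [-32.3  -0.8] 0.0132 yaw 0.172 F board [-1.6 -0.5 -0.7] t 8.475
```

Call:
jog_arm([
  [[-0.0008,0.0045,0,0,0],[-0.0015,0.009,0,0,0],[-0.0023,0.0135,0,0,0],[-0.003,0.018,0,0,0],[-0.0038,0.0225,0.0003,0,0],[-0.0046,0.027,0.0008,0,0],[-0.0053,0.0315,0.0014,0,0],[-0.0061,0.036,0.002,0,0],[-0.0069,0.0405,0.0026,0,0],[-0.0076,0.045,0.0032,0,0]],
])

```text
time_s: 9.72
ee_pos: [0.5269, -0.0717, 0.0172]
tcp_rot: [3.14, -0.001, 0.171]
force: [0.3, -4.8, 0.5]
finger_gap: 0.0854
```

Call:
jog_arm([
  [[-0.0007,0.004,0.0005,0,0],[-0.0014,0.008,0.001,0,0],[-0.002,0.012,0.0015,0,0],[-0.0027,0.016,0.002,0,0],[-0.0034,0.02,0.0026,0,0],[-0.0041,0.024,0.0032,0,0],[-0.0048,0.028,0.0038,0,0],[-0.0054,0.032,0.0044,0,0]],
])

```text
time_s: 10.72
ee_pos: [0.5217, -0.0401, 0.0218]
tcp_rot: [3.139, -0.001, 0.171]
force: [1.5, -6.6, 3.1]
finger_gap: 0.0857
```

```bash
python3 -c "
from h import *
s=rep(zlo=.065,zhi=.085); s=snapshot('side'); cv2.imwrite('pics/c4.png',cv2.resize(s['img'][160:360,130:430],None,fx=2,fy=2)[:,:,::-1])"
```

```text
mould board [108.9  -3.1] size [130. 114.] ang rel 0.15 z 0.0783 4476
tool [44.2 -2.2] 0.0219 yaw 0.171 F board [-6.3  0.4  3.1] t 10.775
```

View pics/c4.png

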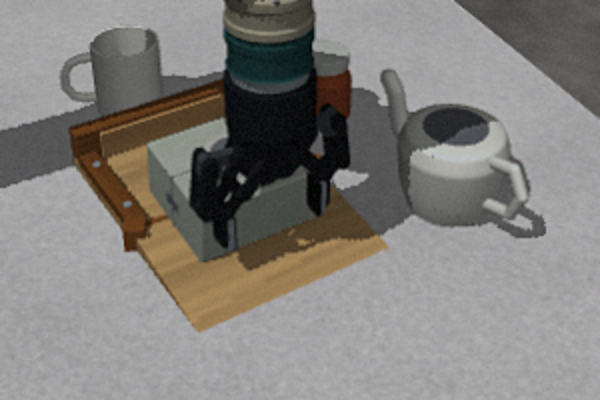

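Call:
jog_arm([
  [[-0.0005,0.003,0.0007,0,0],[-0.001,0.006,0.0014,0,0],[-0.0015,0.009,0.0022,0,0],[-0.002,0.012,0.003,0,0],[-0.0026,0.015,0.004,0,0],[-0.0031,0.018,0.005,0,0],[-0.0036,0.021,0.006,0,0]],
])

```text
time_s: 11.7
ee_pos: [0.5176, -0.0183, 0.0273]
tcp_rot: [3.141, -0.001, 0.171]
force: [0.6, -4.3, 3.3]
finger_gap: 0.0851
```

Call:
jog_arm([
  [[-0.0005,0.003,0.0013,0,0],[-0.001,0.006,0.0026,0,0],[-0.0015,0.009,0.004,0,0],[-0.002,0.012,0.005,0,0],[-0.0026,0.015,0.0055,0,0],[-0.0031,0.018,0.0055,0,0]],
])

```text
time_s: 12.45
ee_pos: [0.5136, -0.0001, 0.0322]
tcp_rot: [-3.141, 0.001, 0.171]
force: [0.6, -2.9, -2.4]
finger_gap: 0.0852
```

```bash
python3 -c "
from h import *
s=rep(zlo=.065,zhi=.09)"
```

```text
mould board [150.8  -2.2] size [131. 111.] ang rel -0.11 z 0.0779 4313
tool [84.9 -1. ] 0.0323 yaw 0.171 F board [-2.7 -0.2 -1.1] t 12.5
```

It has tipped over the lip: centre x 151, y -2, square. I'll push on to a nose position of about 240, then go slowly.

Call:
jog_arm([
  [[-0.0006,0.0035,-0.0003,0,0],[-0.0012,0.007,-0.0006,0,0],[-0.0018,0.0105,-0.0009,0,0],[-0.0024,0.014,-0.0012,0,0],[-0.003,0.0175,-0.0015,0,0],[-0.0036,0.021,-0.0018,0,0],[-0.0042,0.0245,-0.0021,0,0],[-0.0048,0.028,-0.0024,0,0],[-0.0052,0.03,-0.0026,0,0],[-0.0055,0.032,-0.0028,0,0]],
])

```text
time_s: 13.75
ee_pos: [0.509, 0.0317, 0.0299]
tcp_rot: [3.141, -0.001, 0.171]
force: [0.8, -4.2, 3.8]
finger_gap: 0.0854
```

```bash
python3 -c "
from h import *
s=rep(zlo=.062,zhi=.09)"
```

```text
mould board [188.3  -3. ] size [131. 100.] ang rel -0.29 z 0.0768 3678
tool [116.9  -1.7] 0.0298 yaw 0.171 F board [-3.8 -1.7  2.8] t 13.8
```

Call:
jog_arm([
  [[-0.0003,0.0015,-0.0003,0,0],[-0.0005,0.003,-0.0006,0,0],[-0.0008,0.0045,-0.0009,0,0],[-0.001,0.006,-0.0012,0,0],[-0.0013,0.0075,-0.0016,0,0],[-0.0015,0.009,-0.002,0,0]],
])

```text
time_s: 14.55
ee_pos: [0.5068, 0.0407, 0.0275]
tcp_rot: [-3.142, 0.0, 0.171]
force: [0.8, -5.0, -0.2]
finger_gap: 0.0853
```

Call:
jog_arm([
  [[-0.0001,0.0006,-0.0003,0,0],[-0.0002,0.0012,-0.0006,0,0],[-0.0003,0.0018,-0.001,0,0]],
])

```text
time_s: 14.92
ee_pos: [0.5064, 0.0424, 0.0265]
tcp_rot: [3.142, 0.001, 0.171]
force: [0.8, -5.1, 3.4]
finger_gap: 0.0855
```

```bash
python3 -c "
from h import *
s=rep(zlo=.062,zhi=.09)"
```

```text
mould board [204.9  -2.8] size [131.  87.] ang rel -0.34 z 0.0753 3170
tool [127.7  -1.1] 0.0264 yaw 0.171 F board [-4.3 -0.5  3. ] t 14.975
```

Call:
jog_arm([
  [[-0.0001,0.0006,-0.0002,0,0],[-0.0002,0.0012,-0.0004,0,0],[-0.0003,0.0018,-0.0006,0,0]],
])

```text
time_s: 15.35
ee_pos: [0.5063, 0.0443, 0.026]
tcp_rot: [-3.142, 0.0, 0.171]
force: [0.1, -3.4, 3.8]
finger_gap: 0.0858
```

```bash
python3 -c "
from h import *
s=rep(zlo=.062,zhi=.09)
P=cloud(s); XY=P[:,:,:2]-B0; bx=XY@BX; y=XY@BY
for a in (.17,.18,.19,.20,.21,.22,.23,.24):
    m=(abs(bx-a)<.004)&(abs(y)<.06)&(P[:,:,2]>.06)&(P[:,:,2]<.085); print(a,np.round(np.median(P[m][:,2]),4))
m=(abs(bx-.27)<.003)&(abs(y)<.06); print('rail top',np.median(P[m][:,2]))"
```

```text
mould board [207.7  -2.7] size [131.  86.] ang rel -0.12 z 0.0753 3086
tool [129.5  -1.3] 0.026 yaw 0.171 F board [-4.9 -0.5  2.8] t 15.4
0.17 0.0752
0.18 0.0755
0.19 0.0759
0.2 0.076
0.21 0.0756
0.22 0.0754
0.23 0.075
0.24 0.075
rail top 0.04902264672882206
```

The mould has dropped flat: its top is at 75 mm everywhere and the nose is about 250. Creeping forward to feel for the strip.

Call:
jog_arm([
  [[-0.0001,0.0005,0,0,0],[-0.0002,0.001,0,0,0],[-0.0002,0.0014,0,0,0]],
])

```text
time_s: 15.78
ee_pos: [0.5061, 0.0457, 0.026]
tcp_rot: [-3.141, 0.0, 0.171]
force: [0.6, -5.2, 2.9]
finger_gap: 0.0849
```

Call:
jog_arm([
  [[-0.0001,0.0005,0,0,0],[-0.0002,0.001,0,0,0]],
])

```text
time_s: 16.02
ee_pos: [0.506, 0.0467, 0.026]
tcp_rot: [-3.141, 0.0, 0.171]
force: [0.7, -4.7, 1.5]
finger_gap: 0.0853
```

Call:
jog_arm([
  [[-0.0001,0.0005,0,0,0],[-0.0002,0.001,0,0,0]],
])

```text
time_s: 16.27
ee_pos: [0.5058, 0.0477, 0.026]
tcp_rot: [-3.141, -0.0, 0.171]
force: [2.0, -4.2, 2.0]
finger_gap: 0.0851
```

Call:
jog_arm([
  [[-0.0001,0.0004,0,0,0],[-0.0001,0.0008,0,0,0]],
])

```text
time_s: 16.52
ee_pos: [0.5058, 0.0479, 0.026]
tcp_rot: [3.14, 0.0, 0.171]
force: [0.9, -6.9, 1.2]
finger_gap: 0.0853
```

Call:
jog_arm([
  [[-0.0001,0.0004,0,0,0],[-0.0001,0.0008,0,0,0]],
])

```text
time_s: 16.77
ee_pos: [0.5058, 0.0479, 0.026]
tcp_rot: [3.138, 0.0, 0.171]
force: [2.0, -9.9, 1.8]
finger_gap: 0.0854
```

Call:
jog_arm([
  [[-0.0001,0.0004,0,0,0],[-0.0001,0.0008,0,0,0]],
])

```text
time_s: 17.02
ee_pos: [0.5058, 0.0479, 0.0261]
tcp_rot: [3.136, 0.0, 0.171]
force: [1.4, -11.9, 2.0]
finger_gap: 0.0851
```

Contact: the tool has stopped at y = 0.0479 and the force is rising to 12 N. Of that, about 7–8 N is on the strip after drag. Holding steady.

Call:
jog_arm([
  [[0,0,0,0,0],[0,0,0,0,0],[0,0,0,0,0],[0,0,0,0,0],[0,0,0,0,0]],
])

```text
time_s: 17.65
ee_pos: [0.5058, 0.0478, 0.026]
tcp_rot: [3.136, 0.001, 0.171]
force: [0.9, -10.8, 1.5]
finger_gap: 0.0854
```

Call:
jog_arm([
  [[0,0,0,0,0],[0,0,0,0,0],[0,0,0,0,0],[0,0,0,0,0],[0,0,0,0,0]],
])

```text
time_s: 18.27
ee_pos: [0.5058, 0.0479, 0.026]
tcp_rot: [3.136, 0.001, 0.171]
force: [1.2, -11.0, 0.9]
finger_gap: 0.0856
```

```bash
python3 -c "
from h import *
s=rep(zlo=.062,zhi=.09); print(sense()['moment'])"
```

```text
mould board [215.8  -2.9] size [131.  77.] ang rel -0.3 z 0.0752 2741
tool [133.   -1.4] 0.0261 yaw 0.171 F board [-10.8   1.2   1.3] t 18.325
[-1.88842134 -0.22288555  0.40832704]
```

Held about 1.3 s at 11 N. The moment (0.41 N·m) suggests one finger carries most of the load, so I'll turn the tool slightly to press squarely and check flushness by feel.

Call:
jog_arm([
  [[0,0,0,0.004,0],[0,0,0,0.008,0],[0,0,0,0.008,0]],
])

```text
time_s: 18.7
ee_pos: [0.5061, 0.0478, 0.026]
tcp_rot: [3.136, 0.0, 0.176]
force: [1.9, -9.4, 1.2]
finger_gap: 0.0854
```

```bash
python3 -c "
from h import *
e=sense(); print(e['moment'],e['force'],e['tcp_rot'],e['ee_pos'])"
```

```text
[-1.8539555  -0.31958675 -0.50233936] [ 1.91112111 -9.37208857  1.18902726] [3.13649358e+00 5.66075656e-05 1.75953280e-01] [0.5060619  0.04784236 0.02601884]
```

Call:
jog_arm([
  [[0,0,0,0,0],[0,0,0,0,0],[0,0,0,0,0],[0,0,0,-0.002,0],[0,0,0,-0.004,0],[0,0,0,-0.004,0],[0,0,0,-0.004,0]],
])

```text
time_s: 19.58
ee_pos: [0.506, 0.0479, 0.026]
tcp_rot: [3.136, 0.0, 0.173]
force: [1.6, -10.6, 1.3]
finger_gap: 0.0854
```

```bash
python3 -c "
from h import *
e=sense(); print(e['moment'],e['force'],e['tcp_rot'],e['ee_pos'])"
```

```text
[-1.89836897 -0.29585279 -0.11358792] [  1.64196758 -10.59769269   1.27018216] [3.13649584e+00 1.78903899e-04 1.73245974e-01] [0.50596562 0.0478936  0.02603354]
```

Now balanced, with the moment near 0 and 10.7 N. I'll hold a further second, then back straight off and rise.

Call:
jog_arm([
  [[0,0,0,0,0],[0,0,0,0,0],[0,0,0,0,0],[0,0,0,0,0],[0,0,0,0,0],[0,0,0,0,0],[0,0,0,0,0],[0,0,0,0,0],[0,0,0,0,0]],
])

```text
time_s: 20.7
ee_pos: [0.506, 0.0479, 0.026]
tcp_rot: [3.137, 0.0, 0.173]
force: [1.1, -10.9, 2.0]
finger_gap: 0.085
```

Call:
jog_arm([
  [[0.0002,-0.001,0,0,0],[0.0003,-0.002,0,0,0],[0.0007,-0.004,0,0,0],[0.0014,-0.008,0,0,0],[0.003,-0.018,0,0,0],[0.0055,-0.032,0,0,0],[0.008,-0.047,0,0,0],[0.0103,-0.06,0,0,0]],
])

```text
time_s: 21.7
ee_pos: [0.5161, -0.0113, 0.0261]
tcp_rot: [3.141, -0.0, 0.174]
force: [0.4, 0.2, -0.2]
finger_gap: 0.0852
```

Call:
jog_arm([
  [[0.003,-0.02,0.03,0,0],[0.009,-0.05,0.07,0,0],[0.015,-0.09,0.11,0,0],[0.02,-0.13,0.14,0,0],[0.025,-0.17,0.15,0,0],[0.025,-0.19,0.15,0,0],[0.025,-0.19,0.15,0,0]],
])

```text
time_s: 22.58
ee_pos: [0.5399, -0.2008, 0.175]
tcp_rot: [-3.14, 0.001, 0.173]
force: [0.3, -0.4, -0.3]
finger_gap: 0.085
```

Run:
```python
from h import *
s=rep(zlo=.062,zhi=.09); P=cloud(s); XY=P[:,:,:2]-B0; bx=XY@BX; y=XY@BY
for a in (.16,.19,.22,.24):
    m=(abs(bx-a)<.004)&(abs(y)<.06)&(P[:,:,2]>.06); print(a,np.round(np.median(P[m][:,2]),4))
mr=(P[:,:,2]>.044)&(P[:,:,2]<.056)&(bx>.25)&(bx<.3)&(abs(y)<.11); print("rail",rectof(P,mr))
t=s["img"][190:360,180:380]; w=snapshot("side")["img"][160:330,130:330]
cv2.imwrite("pics/c5.png",cv2.resize(np.hstack([t,w]),None,fx=2,fy=2,interpolation=2)[:,:,::-1])
```

```text
mould board [199.1  -2.8] size [131. 110.] ang rel 0.17 z 0.0752 4812
tool [-116.5    7.3] 0.1747 yaw 0.174 F board [-0.5 -0.5 -0. ] t 22.625
0.16 0.0749
0.19 0.0758
0.22 0.0755
0.24 0.075
rail (array([0.4825625 , 0.17991574]), (199.3419647216797, 22.20928192138672), 9.858098030090332, np.float64(0.04890141458530872), 1293)
```

View pics/c5.png

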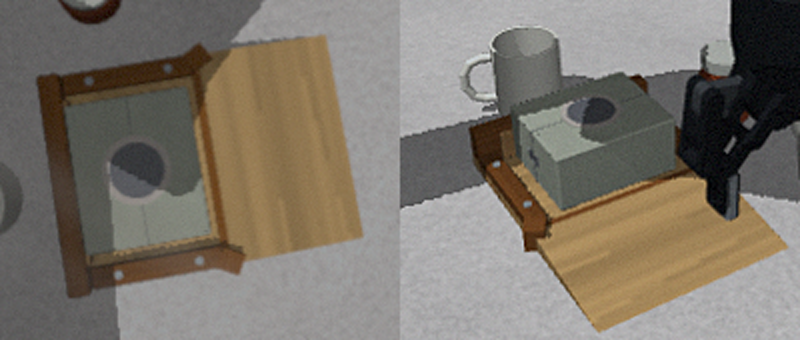

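The mould sits flat behind the lip, between the strips and against the rail. Mould and rail angles agree within 0.1°, and the robot is clear. Handing in.

```bash
python3 -c "
from bench import job_done; print(job_done())"
```

```text
the job is handed in; nothing more can be done
None
```

I pushed the mould with the two open fingers, straightening and centring it on the bench, then took it up the ramp and over the lip. It dropped flat between the side strips at about 15 s. The highest force I read while sliding it was about 7 N. Forces are only reported at the end of each move, so brief peaks in between would not show.

**Pressing:** I felt the facing strip at board x of about 254 mm and held about 11 N of total push for over 3 s. About 7 N of that was on the strip once drag is taken off. At first one finger carried most of the load, so I turned the tool slightly until the push was square before the last second of holding. I then backed off, and the robot was clear at 22.6 s.

**Last checks:**
- **Flush:** the mould is within 0.1° of the rail, and its nose is at about 254 mm, where I felt the strip.
- **Position:** it is about 3 mm off the centre line, with its top level at 75 mm (74 expected).
- **Surroundings:** nothing came near the teapot, mug or jar, though I did not re-measure where they stand.

No check failed. The camera is good only to about 2 mm, so that the mould is flush rests mainly on the felt contact.

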